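# Seat a bisque bud vase in the V cradle and hold it pressed for decorating

## Task

Pick up the white cylindrical bud vase lying on its drying rest and lay it gently in the wooden V cradle, with its flat foot up against the cradle's upright stop plate and its neck out of the open end. Finish while holding it there: press it straight down with about 10 N so that it bears firmly on both sloping sides of the V, not just one, and do not let up, since a colleague is about to band it. The vase is fragile, so never ram it, and leave the two figurines and the jar where they are.

Things in the scene. Friction and masses are not known exactly. Their poses are not given: they have to be found in the camera images.
- vase: White bisque bud vase lying on its side, about 0.22 kg: a straight cylinder 48 mm in diameter, 140 mm long, then a narrow neck with a 34 mm flared rim, 35 mm more. Origin on the axis, mid-cylinder. x = its axis, foot (x = -70 mm) to mouth (x = +105 mm); it may be rolled about x by any angle. On the rest its axis is level, 34 mm above the table.
- vase_foot (a point): Centre of the vase's flat foot (on the axis, 70 mm from the vase's origin).
- cradle: Fixed wooden V cradle in one of two places, left or right. Origin on the table under the middle of the V; x level along the V from stop plate to open end, z up. Two 90-degree V-blocks, x = -70 to -35 and 35 to 70 mm; the gap between is free for fingers beside the vase (base board 100 mm wide, top at z = 12 mm). Stop plate: inner face x = -70 mm, 84 mm wide, top z = 85 mm.
- cradle_seat (a point): Where the origin of the fully seated vase comes to lie: 60 mm above the cradle's origin, same axes. The vase's axis then lies along the cradle's x, mouth towards +x, foot on the stop plate, its top line 84 mm above the table.
- flank_left: The sloping side of the V at the cradle's +y side (fixed, both V-blocks). Same frame as the cradle. Its 45-degree face rises from y = 0, z = 26 mm to y = 30 mm, z = 56 mm; the outer side is at y = 38.5 mm. The seated vase touches it at y = 17 mm, z = 43 mm.
- flank_right: The sloping side of the V at the cradle's -y side, the mirror image of flank_left; same frame as the cradle. Pressed straight down with 10 N, the vase bears on each flank with about 8.5 N; pressed on its top line with 7 N or so of sideways (cradle y) force as well, it hardly bears on one of them.
- rest: Fixed drying rest on which the vase starts: plywood board 200 by 100 by 10 mm, origin on the table under its centre, x along the vase. Four upright dowels 8 mm thick, tops at z = 32 mm, stand at x = +-55 mm, y = +-30 mm, two on either side of the vase, and keep it from rolling; the middle is free for fingers.
- figurine_a: Bystander: small white lamb figurine, 60 mm wide, 89 mm tall, origin under its centre; leave alone.
- figurine_b: Bystander: a second lamb figurine, the same size; leave alone.
- water_jar: Bystander: closed glass jar, 72 mm in diameter, 100 mm tall, origin under its centre; leave alone.

How it is judged:
By the outcome, as a careful person would: the job done as asked, in the order asked, and still so for the second after the job is handed in, while the arm keeps its last pose, push and grip.
It also fails if it takes over 54 s, if anything falls off the work surface, if the arm or the gripper's body presses on something with over 40 N, if the wrist force passes 120 N, or if a joint passes its speed limit or range.

## Robot

A 6-joint arm with a two-finger parallel gripper is mounted at the origin on the work surface. World frame = base frame: x ahead of the robot, y to its left, z up, the work surface at z = 0. Lengths are in m, angles in rad, forces in N, time in s.
With the tool pointing down it reaches from about 0.325 to 0.9 m from the base axis. Payload 6.1 kg.
Tool frame: the origin (TCP) lies at the very end of the fingers, on their centre line; the grasp point (between the pads) lies 19 mm behind it; z points along the fingers, y is the line along which they close (so a half turn about z gives the same grasp; the last joint's range is limited). The gripper opens to 85 mm and grips with 20 to 120 N. Pads are 22 mm wide; open, the fingers measure 114 mm over their backs; the gripper's body (76 mm by 85 mm) begins 54 mm behind the grasp point. The pads swing forward as they close: fully open they stand 13 mm farther back than shut.
Start: joints at [1.206, 0.22, 1.526, -0, 1.395, -0.126], TCP at [0.148, 0.607, 0.231] pointing down, gripper open.
Joint ranges: [-2.98, 2.98], [-0.91, 2.08], [0.09, 2.57], [-1.24, 4.39], [0.2, 2.65], [-2.68, 2.68]. Speed limits (rad/s): [2.57, 2.57, 3.01, 3.14, 3.14, 3.14].

## Interface

Orientations are given as a rotation vector (axis times angle).
In Python, from bench import r gives the robot as it stands.
- The arm moves only by the shell command python3 drive.py 'ROWS'. ROWS is a JSON list that holds a single list of rows (three levels of brackets), with 1 to 12 rows, each of 5 numbers: dx, dy, dz in a scale on which 1.0 is 0.6 m, then a turn about the tool's z in a scale on which 1.0 is pi rad, then the finger opening in m; each row is the pose to reach, as a shift and turn from the pose commanded when the command began, along the tool's axes at that moment; what a row does not reach only later rows make up. A row lasts 1/10 s, in which the tool goes at most 0.05 m and 0.15 rad, less where a joint would pass 70% of its speed; a pose out of reach is approached as far as the arm can. The fingers move at their own pace and stop on an object; the grip force is fixed at half the most. Time passes only in rows, so rows that do not move let the fingers close. It prints the time, the measured TCP pose, the force, the opening and the grip force at its end. Input that does not fit is refused with a message, and nothing moves.
- r.get_state(): the state, without advancing time (a new reading comes with each control period).
- r.get_image(name): name is "side" or "top" or "wrist"; returns a dict with "img" (400x640x3 uint8, blue, green, red), "fx", "fy", "cx", "cy" (pixels), "eye" and "orientation" of the camera in the world. Camera axes: x right, y down, z forward; pixel columns grow to the right and rows downward; lengths in m; the calibration is good to about 2 mm. A picture is of the moment at which its call begins. There is no depth.
- r.finish_job(): hands the job in; it is judged then, once.
The state is a dict: "time_s": time; "joint_pos": joint angles; "qd": joint speeds; "joint_torque": joint torques, N m; "eef_pos": TCP position; "orientation": TCP orientation; "contact_force": force on the tool from outside, world axes, zero at the start; "wrist_torque": the same for the moment, N m; "width": finger opening in m; "grasp_force": force on a finger pad.
Only numpy, scipy, OpenCV 4.12 (cv2) and the standard library are available. Lean on these libraries where they do the work, as an engineer would, in place of code of your own. Each camera call takes 0.05 s, during which the arm holds its last target. There are 200 camera calls.

## Working session

There is one attempt and no reset: what is moved stays moved. The work goes in short steps, Python scripts to look and compute and a shell command to move; the robot and the scene stay as the last step left them, time stands still between calls to the robot, and variables do not carry over. Pictures are saved under pics/ and viewed, at most 10 in all, crops included, and the job is handed in when it is done.

```bash
ls; mkdir -p pics
python3 - <<'E'
from bench import r
import cv2,json
for n in("top","side"):
    d=r.get_image(n); cv2.imwrite(f"pics/{n}0.png",d["img"]); print(n,{k:d[k] for k in d if k!="img"})
s=r.get_state(); print(s)
E
```

```text
bench.py
drive.py
pics
top {'fx': 503.0758493784823, 'fy': 503.0758493784823, 'cx': 319.89666164268783, 'cy': 191.12111808298636, 'eye': array([0.29201706, 0.00914612, 1.67570844]), 'orientation': array([-2.14838639,  2.12223878, -0.21115222])}
side {'fx': 447.5245539916963, 'fy': 447.5245539916963, 'cx': 317.02141573320387, 'cy': 197.55109694627362, 'eye': array([0.43003885, 1.0323215 , 0.87007307]), 'orientation': array([-0.17065734,  2.76656025, -1.34626696])}
{'time_s': 0.1, 'joint_pos': array([ 1.20593546e+00,  2.21123770e-01,  1.52750090e+00, -1.79363349e-05,
        1.39471154e+00, -1.26093109e-01]), 'qd': array([-0.00028899,  0.00053635, -0.00330407, -0.0018162 ,  0.00046996,
        0.00097272]), 'joint_torque': array([ 1.90326566e-03, -4.98241389e+01, -3.90544724e+01, -2.91639317e-04,
        5.73993428e-03, -5.85283919e-05]), 'eef_pos': array([0.14762411, 0.6067514 , 0.23032097]), 'orientation': array([-3.74111759e-01, -3.11882721e+00,  2.66305988e-03]), 'contact_force': array([-0.30306899, -0.05285435,  0.14525948]), 'wrist_torque': array([-0.00991889,  0.01417371,  0.0150807 ]), 'grasp_force': 0.0, 'width': 0.08531851501052408}
```

View pics/top0.png

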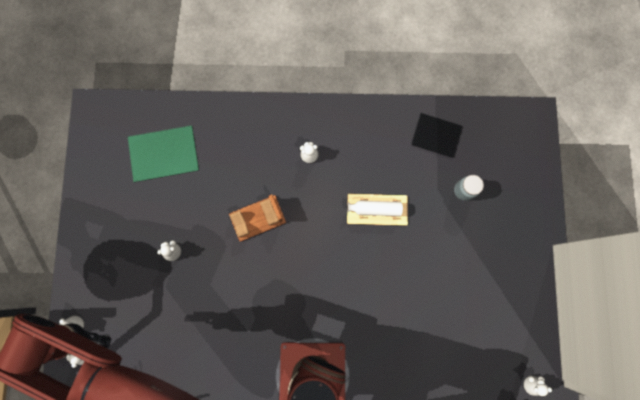

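View pics/side0.png

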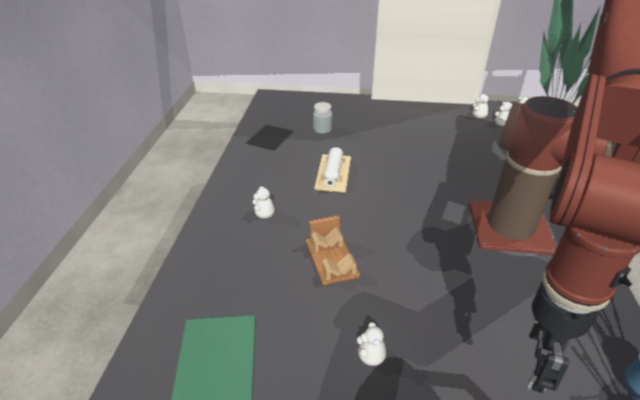

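The top view shows the cradle near (257,218) and the vase on its rest near (378,209) with its mouth to the left. There are lambs at (309,152) and (170,250), and the jar is at (470,187). I'll enlarge crops for readings.

Run:
```python
import cv2,numpy as np
a=cv2.imread("pics/top0.png"); b=cv2.imread("pics/side0.png")
A=cv2.resize(a[185:250,220:300],None,fx=5,fy=5,interpolation=cv2.INTER_CUBIC)  # 400x325
B=cv2.resize(a[185:235,340:420],None,fx=5,fy=5,interpolation=cv2.INTER_CUBIC)  # 400x250
C=cv2.resize(b[210:290,300:365],None,fx=6,fy=6,interpolation=cv2.INTER_CUBIC) # 390x480
D=cv2.resize(b[140:200,305:365],None,fx=6,fy=6,interpolation=cv2.INTER_CUBIC) # 360x360
o=np.zeros((580,400,3),np.uint8);o[:325,:400]=A;o[325:575,:400]=B
p=np.zeros((580,400,3),np.uint8);p[:480,:390]=C
cv2.imwrite("pics/c1.png",np.hstack([o,p]))
```

```text
(no output)
```

View pics/c1.png

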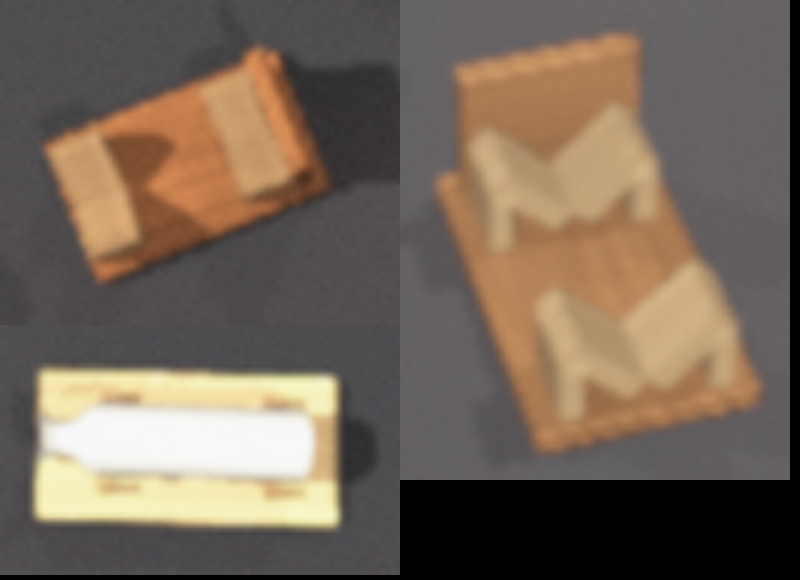

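The crops show the stop plate at the right (-y) end of the cradle, so the cradle's x points left and slightly down. The vase mouth also points left. I'll fit both poses to the corners I read off.

```bash
cat > h.py <<'E'
import numpy as np, cv2
from bench import r
from scipy.optimize import least_squares
from scipy.spatial.transform import Rotation as R
def cam(d): return dict(K=np.array([d[k] for k in("fx","fy","cx","cy")]),eye=np.array(d["eye"]),R=R.from_rotvec(d["orientation"]).as_matrix())
def proj(c,P):
    q=(np.asarray(P)-c["eye"])@c["R"]; fx,fy,cx,cy=c["K"]
    return np.c_[fx*q[:,0]/q[:,2]+cx,fy*q[:,1]/q[:,2]+cy]
def world(p,P):  # p = x,y,yaw
    c,s=np.cos(p[2]),np.sin(p[2]); P=np.asarray(P,float)
    return np.c_[p[0]+c*P[:,0]-s*P[:,1],p[1]+s*P[:,0]+c*P[:,1],P[:,2]]
def uv(pts,k,u0,v0): return (np.asarray(pts,float)+.5)/k-.5+[u0,v0]
def fit(p0,obs):  # obs: list of (cam,P mm,uv)
    f=lambda p:np.concatenate([(proj(c,world(p,np.array(P)/1000.))-q).ravel() for c,P,q in obs])
    s=least_squares(f,p0,loss="soft_l1"); return s.x,f(s.x).reshape(-1,2)
def plane(c,uv,z):
    fx,fy,cx,cy=c["K"]; d=c["R"]@np.array([(uv[0]-cx)/fx,(uv[1]-cy)/fy,1]); return c["eye"]+d*(z-c["eye"][2])/d[2]
E
python3 - <<'E'
from h import *
np.set_printoptions(precision=4,suppress=True)
t=cam(r.get_image("top")); s=cam(r.get_image("side"))
PA=[(35,-38.5,56),(70,-38.5,56),(35,38.5,56),(70,38.5,56),(-35,-38.5,56),(-35,38.5,56)]
qa=uv([(98,130),(48,150),(140,240),(95,260),(203,88),(245,197)],5,220,185)
PC=[(35,-38.5,56),(70,-38.5,56),(35,38.5,56),(70,38.5,56),(-35,-38.5,56),(-35,38.5,56),(70,0,26),(-35,0,26),(-70,-42,85),(-70,42,85)]
qc=uv([(137,298),(165,362),(302,262),(337,328),(93,190),(256,165),(262,388),(170,228),(62,88),(238,57)],6,300,210)
p0=[*plane(t,(257,218),.04)[:2],1.9]; print(p0)
for o in([(t,PA,qa)],[(s,PC,qc)],[(t,PA,qa),(s,PC,qc)]):
    p,e=fit(p0,o); print(p); print(e.T)
PB=[(100,50,10),(-100,50,10),(-100,-50,10),(100,-50,10)]
# rest, x along vase (+y world): y_rest=+ is -x world = down in image
PB=[(100,-50,10),(-100,-50,10),(-100,50,10),(100,50,10)]
qb=uv([(38,370-325),(338,377-325),(340,525-325),(35,520-325)],5,340,185)
p,e=fit([.4,-.17,1.57],[(t,PB,qb)]); print("rest",p); print(e.T)
for a in((313,441-325),(95,441-325),(40,436-325)): print(plane(t,uv([a],5,340,185)[0],.05), plane(t,uv([a],5,340,185)[0],.034))
for a in((309,152),(170,250),(470,187)):print(plane(t,a,.05))
E
```

```text
[np.float64(0.4970503479014856), np.float64(0.1862099564570522), 1.9]
[0.4973 0.1943 1.9795]
[[ 0.3452  0.2228  0.6237 -0.5585 -0.5218 -0.1252]
 [-0.0714  0.0594 -0.1803  0.0224  0.1126  0.0611]]
[0.4987 0.2045 1.9864]
[[ 0.022  -0.4232  1.4774  0.4898 -0.5169  0.0984 -2.0237  0.5259 -0.4556
   0.3622]
 [ 0.7562  0.0456  0.3529 -0.9963  0.1902 -1.4959  0.6208 -0.9166  0.6662
  -0.2459]]
[0.4984 0.201  1.9928]
[[-1.8166 -1.8907 -1.2572 -2.3892 -2.7826 -2.1088  0.4074  0.0483  1.7249
   0.8145 -0.2944  0.1991 -1.6297  0.6867 -0.3028  0.3872]
 [-0.2537  0.0084 -0.4884 -0.1529 -0.3297 -0.5099 -0.1916 -0.9683 -0.6978
  -2.1167 -0.6398 -2.4221 -0.4504 -1.8    -0.102  -1.1145]]
rest [ 0.5359 -0.2114  1.5628]
[[ 0.3077 -0.4486 -0.4791  0.6456]
 [ 0.1944  0.0697 -0.0039 -0.2398]]
[ 0.5355 -0.2883  0.05  ] [ 0.5379 -0.2912  0.034 ]
[ 0.5336 -0.1453  0.05  ] [ 0.536  -0.1468  0.034 ]
[ 0.5365 -0.1092  0.05  ] [ 0.5389 -0.1104  0.034 ]
[0.7192 0.0196 0.05  ]
[0.3892 0.4594 0.05  ]
[ 0.6081 -0.5146  0.05  ]
```

Careful with the scale: shifts go in shares of 0.6 m and turns go in shares of pi rad. That gives: -0.437 m / 0.6 = -0.7283, -0.315 m / 0.6 = -0.525, 0.91 rad / 3.1416 = 0.2897.

```bash
python3 drive.py '[[[-0.7283,-0.525,0,0.2897,0.085],[-0.7283,-0.525,0,0.2897,0.085],[-0.7283,-0.525,0,0.2897,0.085],[-0.7283,-0.525,0,0.2897,0.085],[-0.7283,-0.525,0,0.2897,0.085],[-0.7283,-0.525,0,0.2897,0.085],[-0.7283,-0.525,0,0.2897,0.085],[-0.7283,-0.525,0,0.2897,0.085],[-0.7283,-0.525,0,0.2897,0.085],[-0.7283,-0.525,0,0.2897,0.085],[-0.7283,-0.525,0,0.2897,0.085],[-0.7283,-0.525,0,0.2897,0.085]]]'
python3 drive.py '[[[0,0,0,0,0.085],[0,0,0,0,0.085],[0,0,0,0,0.085]]]'
python3 - <<'E'
from h import *
import pickle
d=r.get_image("wrist"); cv2.imwrite("pics/w1.png",d["img"]); c=cam(d); pickle.dump(c,open("w1.pkl","wb")); print(c)
E
```

```text
time_s: 1.4
eef_pos: [0.5004, 0.194, 0.2311]
orientation: [1.713, 2.632, -0.001]
contact_force: [-0.3, 0.7, 0.3]
width: 0.0851
grasp_force: 0.0
time_s: 1.7
eef_pos: [0.4971, 0.199, 0.2312]
orientation: [-1.704, -2.639, 0.0]
contact_force: [0.6, -0.0, -0.0]
width: 0.085
grasp_force: 0.0
{'K': array([356.66110996, 356.66110996, 320.63734106, 203.63322617]), 'eye': array([0.46479621, 0.26976541, 0.37260324]), 'R': array([[ 9.11467491e-01,  3.92256765e-01,  1.23942093e-01],
       [ 4.11371994e-01, -8.68887935e-01, -2.75330419e-01],
       [-3.08430321e-04,  3.01941032e-01, -9.53326554e-01]])}
```

View pics/w1.png

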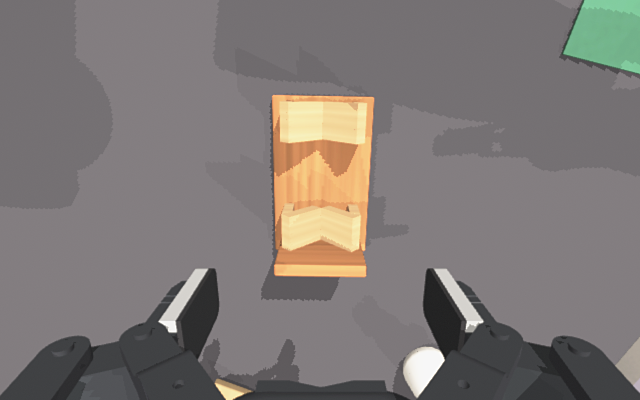

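The wrist view shows the cradle upright in the frame, with the open end at row 96 and the stop plate at rows 262-276. The image's vertical direction is close to the cradle axis. I'll enlarge it.

Run:
```python
import cv2,numpy as np
a=cv2.imread("pics/w1.png")
f=lambda x:cv2.resize(x,None,fx=3.2,fy=5,interpolation=cv2.INTER_CUBIC)
g=lambda x:cv2.resize(x,None,fx=3,fy=3,interpolation=cv2.INTER_CUBIC)
A=cv2.resize(a[85:185,262:384][:, :124],None,fx=3.2,fy=3.2)
k=3.2
A=cv2.resize(a[88:188,260:385],(400,320),interpolation=cv2.INTER_CUBIC)
B=cv2.resize(a[188:288,260:385],(400,320),interpolation=cv2.INTER_CUBIC)
cv2.imwrite("pics/c2.png",np.hstack([A,B]))
```

```text
(no output)
```

View pics/c2.png

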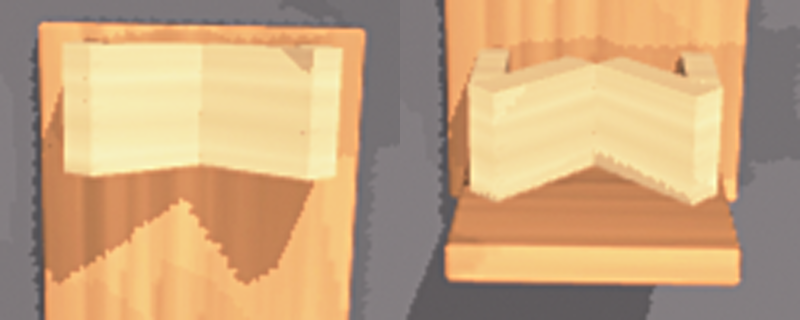

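Run:
```python
from h import *
import pickle
np.set_printoptions(precision=4,suppress=True)
c=pickle.load(open("w1.pkl","rb"))
row=lambda x:[(x,38.5,56),(x,30,56),(x,0,26),(x,-30,56),(x,-38.5,56)]
q=np.vstack([uv([(63,43),(90,42),(201,43),(313,46),(342,47),(64,174),(91,178),(201,164),(310,181),(335,179)],3.2,260,88),
 uv([(69,88),(94,95),(195,65),(293,95),(320,88),(72,195),(100,202),(196,155),(293,205),(315,198),(45,245),(340,248)],3.2,260,188)])
P=row(70)+row(35)+row(-35)+row(-70)+[(-70,42,85),(-70,-42,85)]
p,e=fit([.498,.198,1.985],[(c,P,q)]); print(p); print(e.T); s=r.get_state(); print(s["eef_pos"],R.from_rotvec(s["orientation"]).as_matrix())
```

```text
[0.4978 0.1983 1.98  ]
[[-1.7154 -0.1879  0.1057  0.4003  1.2842 -1.1693  0.0237 -0.4896 -0.4948
   1.3059 -1.1767  0.0356  0.2981  1.4981  2.0701 -1.4077 -1.4082 -0.5121
  -0.01    1.8502 -0.3537  1.3392]
 [-0.3565  0.1089 -0.5879 -0.0625 -0.2223 -0.0509 -1.1577 -0.602  -1.0854
  -0.3175  1.5282 -0.533  -0.6373  0.358   2.6716  2.0263 -0.0422  2.8362
  -0.1404  2.1659  0.2139  0.5381]]
[0.4971 0.199  0.2313] [[-0.4115  0.9114 -0.0001]
 [ 0.9114  0.4115  0.0001]
 [ 0.0002 -0.     -1.    ]]
```

Converted, -0.396 m / 0.6 = -0.66, -0.137 m / 0.6 = -0.2283, 0.432 rad / 3.1416 = 0.1375.

```bash
python3 drive.py '[[[-0.66,-0.2283,0,0.1375,0.085],[-0.66,-0.2283,0,0.1375,0.085],[-0.66,-0.2283,0,0.1375,0.085],[-0.66,-0.2283,0,0.1375,0.085],[-0.66,-0.2283,0,0.1375,0.085],[-0.66,-0.2283,0,0.1375,0.085],[-0.66,-0.2283,0,0.1375,0.085],[-0.66,-0.2283,0,0.1375,0.085],[-0.66,-0.2283,0,0.1375,0.085],[-0.66,-0.2283,0,0.1375,0.085],[-0.66,-0.2283,0,0.1375,0.085],[-0.66,-0.2283,0,0.1375,0.085]]]'
python3 drive.py '[[[0,0,0,0,0.085],[0,0,0,0,0.085],[0,0,0,0,0.085]]]'
python3 - <<'E'
from h import *
import pickle
d=r.get_image("wrist"); cv2.imwrite("pics/w2.png",d["img"]); c=cam(d); pickle.dump(c,open("w2.pkl","wb"))
P=world([.535,-.218,1.563],np.array([(-70,0,34),(70,0,34),(105,0,34)])/1e3); print(proj(c,P))
E
```

```text
time_s: 2.95
eef_pos: [0.5353, -0.2176, 0.2312]
orientation: [-2.23, -2.212, -0.001]
contact_force: [-0.8, -0.5, 0.1]
width: 0.085
grasp_force: 0.0
time_s: 3.25
eef_pos: [0.5353, -0.2187, 0.2315]
orientation: [2.231, 2.212, 0.0]
contact_force: [-0.4, 0.3, 1.0]
width: 0.0849
grasp_force: 0.0
[[320.88871897 240.12408584]
 [320.77472839  98.44517853]
 [320.7414353   57.06519404]]
```

View pics/w2.png

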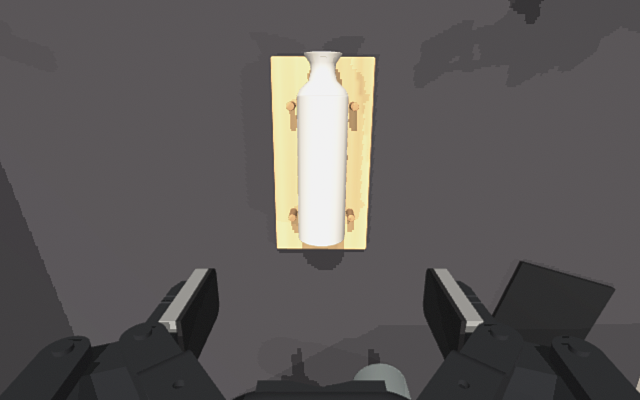

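The wrist view shows the vase axis at column about 322, the mouth at row 57, the shoulder at row 96 and the foot's top edge at row 243. The dowels stand clear of the middle. I'll check these against the prediction.

Run:
```python
from h import *
import pickle
np.set_printoptions(precision=4,suppress=True)
c=pickle.load(open("w2.pkl","rb"))
P=[(-70,0,58),(105,0,34),(70,0,58),(70,0,34),(55,30,32),(55,-30,32),(-55,30,32),(-55,-30,32),(100,50,10),(100,-50,10),(-100,50,10),(-100,-50,10)]
print(np.c_[np.array(P),proj(c,world([.535,-.218,1.563],np.array(P)/1e3))])
# scan white extents on rows
im=cv2.imread("pics/w2.png").astype(int)
for v in range(100,241,20):
    g=im[v,:,0]>150; u=np.where(g[280:370])[0]+280; print(v,u.min(),u.max())
P2=[(-70,0,58),(105,0,34),(55,30,32),(55,-30,32),(-55,30,32),(-55,-30,32)]
q=np.array([(322,243),(323,57),(291,106),(354,106),(293,213),(350,213)],float)
print(fit([.535,-.218,1.563],[(c,P2,q)])); print(r.get_state()["eef_pos"])
```

```text
[[ -70.        0.       58.      320.9085  250.0606]
 [ 105.        0.       34.      320.7414   57.0652]
 [  70.        0.       58.      320.7886   99.0471]
 [  70.        0.       34.      320.7747   98.4452]
 [  55.       30.       32.      288.5084  115.2549]
 [  55.      -30.       32.      353.067   115.1909]
 [ -55.       30.       32.      291.5409  225.842 ]
 [ -55.      -30.       32.      350.2124  225.787 ]
 [ 100.       50.       10.      268.1075   65.0461]
 [ 100.      -50.       10.      373.3668   64.9393]
 [-100.       50.       10.      276.2332  256.3054]
 [-100.      -50.       10.      365.5517  256.223 ]]
100 280 369
120 280 369
140 280 369
160 280 369
180 280 368
200 280 367
220 280 366
240 280 365
(array([ 0.5364, -0.2098,  1.5572]), array([[ -0.1608,  -0.7913],
       [ -0.0796, -10.0814],
       [ -0.9882,  -0.122 ],
       [  1.0578,   0.204 ],
       [ -0.7005,   5.1016],
       [  1.3734,   5.3682]]))
[ 0.5353 -0.219   0.2315]
```

Run:
```python
import cv2,numpy as np,pickle
print(pickle.load(open("w2.pkl","rb"))["eye"])
a=cv2.imread("pics/w2.png")
A=cv2.resize(a[40:130,265:380],None,fx=3.4,fy=5,interpolation=cv2.INTER_CUBIC)
B=cv2.resize(a[170:260,265:380],None,fx=3.4,fy=5,interpolation=cv2.INTER_CUBIC)
cv2.imwrite("pics/c3.png",np.hstack([A,B])); print(A.shape)
```

```text
[ 0.53543896 -0.1410944   0.37280526]
(450, 391, 3)
```

View pics/c3.png

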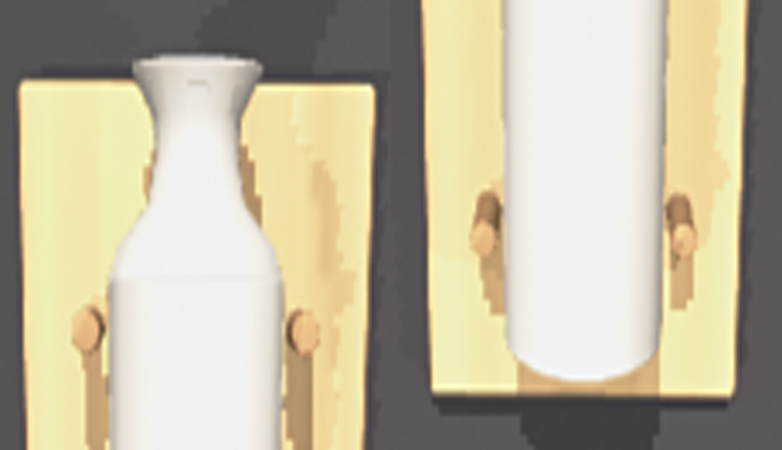

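Converted, 0.216 m / 0.6 = 0.36, 0.04 m / 0.6 = 0.0667, 0.008 rad / 3.1416 = 0.0025.

```bash
python3 drive.py '[[[0.0067,0.0008,0.0667,0.0025,0.085],[0.0067,0.0008,0.1333,0.0025,0.085],[0.0067,0.0008,0.2,0.0025,0.085],[0.0067,0.0008,0.25,0.0025,0.085],[0.0067,0.0008,0.2917,0.0025,0.085],[0.0067,0.0008,0.325,0.0025,0.085],[0.0067,0.0008,0.35,0.0025,0.085],[0.0067,0.0008,0.36,0.0025,0.085],[0.0067,0.0008,0.36,0.0025,0.085],[0.0067,0.0008,0.36,0.0025,0.085]]]'
```

```text
time_s: 4.3
eef_pos: [0.5365, -0.216, 0.0163]
orientation: [2.24, 2.2, 0.001]
contact_force: [0.0, -0.0, -1.3]
width: 0.0847
grasp_force: 0.0
```

```bash
python3 drive.py '[[[0,0,0,0,0.06],[0,0,0,0,0.052],[0,0,0,0,0.04],[0,0,0,0,0.04],[0,0,0,0,0.04],[0,0,0,0,0.04],[0,0,0,0,0.04],[0,0,0,0,0.04]]]'
```

```text
time_s: 5.1
eef_pos: [0.5364, -0.2159, 0.0165]
orientation: [2.24, 2.2, 0.001]
contact_force: [-1.0, 0.5, 6.0]
width: 0.0463
grasp_force: 61.4
```

Converted, -0.015 m / 0.6 = -0.025, -0.01 m / 0.6 = -0.0167.

```bash
python3 drive.py '[[[0,0,-0.0033,0,0.04],[0,0,-0.0083,0,0.04],[0,0,-0.0167,0,0.04],[0,0,-0.025,0,0.04],[0,0,-0.025,0,0.04],[0,0,-0.025,0,0.04],[0,0,-0.025,0,0.04]]]'
python3 - <<'E'
from h import *
a=cv2.imread("pics/side0.png")
d=r.get_image("side"); 
w=r.get_image("wrist")["img"]
A=cv2.resize(d["img"][130:205,290:380],(480,400),interpolation=cv2.INTER_CUBIC)
B=cv2.resize(w[100:400,200:440],(320,400))
cv2.imwrite("pics/c4.png",np.hstack([A,B]))
E
```

```text
time_s: 5.8
eef_pos: [0.5355, -0.2155, 0.0302]
orientation: [-2.241, -2.201, 0.0]
contact_force: [-0.3, 0.3, -1.9]
width: 0.0461
grasp_force: 61.6
```

View pics/c4.png

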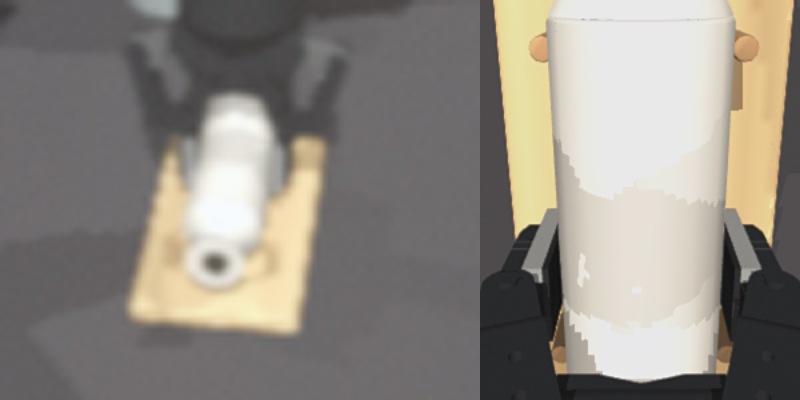

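Converted, 0.33 m / 0.6 = 0.55, -0.11 m / 0.6 = -0.1833, -0.427 rad / 3.1416 = -0.1359.

```bash
python3 drive.py '[[[0,0,-0.0333,0,0.04],[0,0,-0.0833,0,0.04],[0.0167,0,-0.1333,-0.0095,0.04],[0.0667,-0.0083,-0.1667,-0.0223,0.04],[0.1333,-0.0167,-0.1833,-0.0382,0.04],[0.2,-0.0233,-0.1833,-0.0541,0.04],[0.2667,-0.03,-0.1833,-0.07,0.04],[0.3333,-0.0383,-0.1833,-0.0859,0.04],[0.4,-0.0467,-0.1833,-0.0987,0.04],[0.4667,-0.0533,-0.1833,-0.1114,0.04],[0.5167,-0.06,-0.1833,-0.1241,0.04],[0.55,-0.0633,-0.1833,-0.1359,0.04]]]'; python3 drive.py '[[[0.0333,-0.0033,0,0,0.04],[0.0333,-0.0033,0,0,0.04],[0.0333,-0.0033,0,0,0.04],[0.0333,-0.0033,0,0,0.04]]]'
python3 - <<'E'
from h import *
s=r.get_state(); M=R.from_rotvec(s["orientation"]).as_matrix(); y=np.arctan2(M[1,0],M[0,0])
d=np.array([.4950,.2047,.14])-s["eef_pos"]; print(s["eef_pos"],y,M.T@d,"turn",y-1.98)
E
```

```text
time_s: 7.1
eef_pos: [0.5028, 0.1173, 0.1401]
orientation: [-1.719, -2.629, -0.0]
contact_force: [-0.2, -0.6, -1.6]
width: 0.0466
grasp_force: 61.9
time_s: 7.5
eef_pos: [0.4941, 0.132, 0.1403]
orientation: [1.725, 2.625, -0.0]
contact_force: [-0.4, -0.4, -1.9]
width: 0.0465
grasp_force: 61.9
[0.4941374  0.1319867  0.14030506] 1.9792727347776862 [0.06638845 0.02967417 0.00028013] turn -0.000727265222313811
```

Converted, 0.066 m / 0.6 = 0.11, 0.045 m / 0.6 = 0.075.

```bash
python3 drive.py '[[[0.0333,0.015,0,0,0.04],[0.075,0.0333,0,0,0.04],[0.11,0.0492,0,0,0.04],[0.11,0.0492,0,0,0.04],[0.11,0.0492,0,0,0.04],[0.11,0.0492,0,0,0.04]]]'
python3 - <<'E'
from h import *
w=r.get_image("wrist"); c=cam(w); s=r.get_state()
cv2.imwrite("pics/w3.png",w["img"])
M=R.from_rotvec(s["orientation"]).as_matrix()
np.set_printoptions(precision=4,suppress=True)
print(s["eef_pos"],np.arctan2(M[1,0],M[0,0]))
P=np.array([(-70,42,85),(-70,-42,85),(70,38.5,56),(70,-38.5,56),(35,38.5,56),(35,-38.5,56),(-35,38.5,56),(-35,-38.5,56)])/1e3
print("cradle",proj(c,world([.4978,.1983,1.98],P)))
# vase expected: origin tool (0.001,0,-0.0175)
V=np.array([(-70,0,24),(-70,24,0),(-70,-24,0),(70,24,0),(70,-24,0),(105,17,0),(105,-17,0)])/1e3
W=s["eef_pos"]+(V*[1,-1,-1]+[.001,0,-.0175])@M.T
print("vase",proj(c,W))
cv2.imwrite("pics/c5.png",cv2.resize(w["img"][40:400,120:520],None,fx=1.6,fy=1.6,interpolation=cv2.INTER_CUBIC))
E
```

```text
time_s: 8.1
eef_pos: [0.4948, 0.2038, 0.1401]
orientation: [1.725, 2.625, -0.001]
contact_force: [-0.1, -0.3, -1.9]
width: 0.0465
grasp_force: 62.0
[0.4948 0.2038 0.1402] 1.9785140290221395
cradle [[258.1523 336.9907]
 [386.2615 336.9109]
 [259.4026 114.5224]
 [384.7276 114.3722]
 [262.2907 170.4137]
 [381.8376 170.2877]
 [267.3355 268.0423]
 [376.7895 267.9546]]
vase [[321.4473 484.3234]
 [268.6298 428.82  ]
 [374.0607 428.8631]
 [250.4146 111.7608]
 [393.0127 111.8044]
 [266.4646  -5.8014]
 [377.2339  -5.7718]]
```

View pics/c5.png

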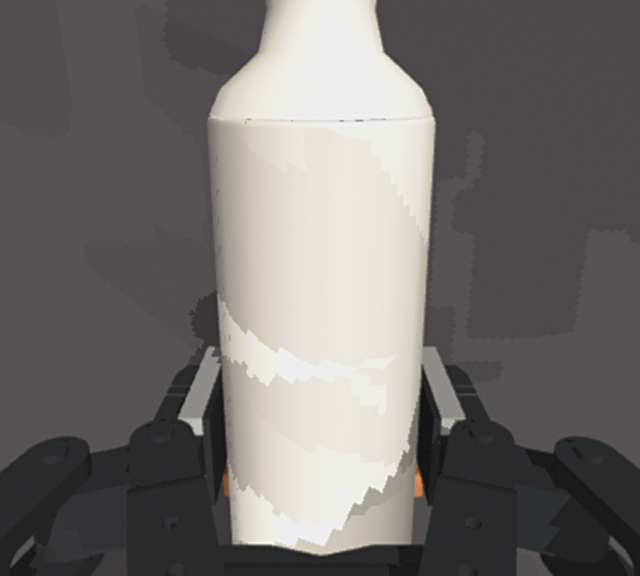

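Converted, 0.088 m / 0.6 = 0.1467, 0.08 m / 0.6 = 0.1333.

```bash
python3 drive.py '[[[0,0,0.0333,0,0.04],[0,0,0.0667,0,0.04],[0,0,0.0917,0,0.04],[0,0,0.1167,0,0.04],[0,0,0.1333,0,0.04],[0,0,0.1467,0,0.04],[0,0,0.1467,0,0.04],[0,0,0.1467,0,0.04]]]'; python3 drive.py '[[[-0.0017,0,0,0,0.04],[-0.0033,0,0,0,0.04],[-0.005,0,0,0,0.04],[-0.005,0,0,0,0.04],[-0.005,0,0,0,0.04]]]'
```

```text
time_s: 8.95
eef_pos: [0.495, 0.205, 0.0526]
orientation: [1.724, 2.626, 0.0]
contact_force: [0.2, -0.5, -1.3]
width: 0.046
grasp_force: 62.1
time_s: 9.45
eef_pos: [0.4959, 0.2022, 0.0524]
orientation: [1.724, 2.626, 0.0]
contact_force: [0.7, 0.9, -1.5]
width: 0.0466
grasp_force: 62.1
```

Converted, -0.001 m / 0.6 = -0.0017.

```bash
for i in 1 2 3; do :; done; python3 drive.py '[[[-0.0017,0,0,0,0.04],[-0.0017,0,0,0,0.04],[-0.0017,0,0,0,0.04]]]'; python3 drive.py '[[[-0.0017,0,0,0,0.04],[-0.0017,0,0,0,0.04],[-0.0017,0,0,0,0.04]]]'
```

```text
time_s: 9.75
eef_pos: [0.4962, 0.2012, 0.0523]
orientation: [-1.724, -2.626, 0.0]
contact_force: [0.5, -0.5, -3.3]
width: 0.0461
grasp_force: 62.1
time_s: 10.05
eef_pos: [0.4967, 0.2003, 0.0523]
orientation: [1.724, 2.626, -0.0]
contact_force: [0.5, -0.6, -2.0]
width: 0.0465
grasp_force: 62.1
```

```bash
cat > f.py <<'E'
from h import *
s=r.get_state(); f=s["contact_force"]; p=s["eef_pos"]; d=p-[.4978,.1983,.0425]
a=np.array([-.3979,.9174,0]); b=np.array([-.9174,-.3979,0])
M=R.from_rotvec(s["orientation"]).as_matrix()
print("cradle x,y,z mm",np.round([1e3*d@a,1e3*d@b,1e3*d[2]],2),"F",np.round([f@a,f@b,f[2]],2),"T",np.round([s["wrist_torque"]@a,s["wrist_torque"]@b,s["wrist_torque"][2]],2),"yaw",round(np.arctan2(M[1,0],M[0,0]),4))
E
python3 f.py; python3 drive.py '[[[-0.0017,0,0,0,0.04],[-0.0017,0,0,0,0.04],[-0.0017,0,0,0,0.04]]]' >/dev/null; python3 f.py;  python3 drive.py '[[[-0.0017,0,0,0,0.04],[-0.0017,0,0,0,0.04],[-0.0017,0,0,0,0.04]]]'>/dev/null; python3 f.py
```

```text
cradle x,y,z mm [2.28 0.25 9.79] F [-0.78 -0.24 -2.01] T [ 0.    0.08 -0.01] yaw 1.9797
cradle x,y,z mm [1.29 0.25 9.8 ] F [-0.3  -0.49 -2.09] T [0.04 0.01 0.01] yaw 1.9797
cradle x,y,z mm [0.31 0.22 9.82] F [ 0.14  0.03 -0.8 ] T [-0.03  0.07 -0.  ] yaw 1.9798
```

```bash
python3 drive.py '[[[-0.0017,0,0,0,0.04],[-0.0017,0,0,0,0.04],[-0.0017,0,0,0,0.04]]]' >/dev/null; python3 f.py;  python3 drive.py '[[[-0.0008,0,0,0,0.04],[-0.0008,0,0,0,0.04],[-0.0008,0,0,0,0.04]]]'>/dev/null; python3 f.py
```

```text
cradle x,y,z mm [-0.73  0.24  9.82] F [-0.45  0.32 -2.05] T [-0.02  0.06  0.04] yaw 1.9797
cradle x,y,z mm [-1.18  0.22  9.81] F [ 0.27  0.01 -2.48] T [-0.02 -0.   -0.04] yaw 1.9798
```

Converted, -0.0005 m / 0.6 = -0.0008.

```bash
python3 drive.py '[[[-0.0008,0,0,0,0.04],[-0.0008,0,0,0,0.04],[-0.0008,0,0,0,0.04]]]' >/dev/null; python3 f.py;  python3 drive.py '[[[-0.0008,0,0,0,0.04],[-0.0008,0,0,0,0.04],[-0.0008,0,0,0,0.04]]]'>/dev/null; python3 f.py
```

```text
cradle x,y,z mm [-1.7   0.24  9.81] F [-0.1   0.47 -1.5 ] T [-0.02  0.04  0.01] yaw 1.9797
cradle x,y,z mm [-2.09  0.24  9.8 ] F [ 0.16  0.36 -2.52] T [-0.04 -0.02 -0.01] yaw 1.9798
```

Converted, -0.0005 m / 0.6 = -0.0008.

```bash
python3 drive.py '[[[-0.0008,0,0,0,0.04],[-0.0008,0,0,0,0.04],[-0.0008,0,0,0,0.04]]]' >/dev/null; python3 f.py;  python3 drive.py '[[[-0.0008,0,0,0,0.04],[-0.0008,0,0,0,0.04],[-0.0008,0,0,0,0.04]]]'>/dev/null; python3 f.py
```

```text
cradle x,y,z mm [-2.15  0.26  9.77] F [ 4.73  0.06 -1.45] T [-0.05 -0.71 -0.07] yaw 1.9797
cradle x,y,z mm [-2.18  0.22  9.8 ] F [ 6.47 -1.6  -0.03] T [-0.15 -1.   -0.1 ] yaw 1.9797
```

Converted, 0.007 m / 0.6 = 0.0117, 0.006 m / 0.6 = 0.01.

```bash
python3 drive.py '[[[0.0017,0,0.0033,0,0.04],[0.0017,0,0.0067,0,0.04],[0.0017,0,0.01,0,0.04],[0.0017,0,0.0117,0,0.04],[0.0017,0,0.0117,0,0.04],[0.0017,0,0.0117,0,0.04]]]' >/dev/null; python3 f.py;  python3 drive.py '[[[0,0,0.0017,0,0.04],[0,0,0.0017,0,0.04],[0,0,0.0017,0,0.04]]]'>/dev/null; python3 f.py
```

```text
cradle x,y,z mm [-2.15  0.14  2.82] F [ 4.36 -1.07 -0.82] T [-0.17 -0.61 -0.03] yaw 1.9798
cradle x,y,z mm [-2.14  0.23  1.8 ] F [ 4.86 -0.48 -0.74] T [-0.12 -0.64 -0.03] yaw 1.9798
```

Converted, 0.0007 m / 0.6 = 0.0012.

```bash
python3 drive.py '[[[0,0,0.0012,0,0.04],[0,0,0.0012,0,0.04],[0,0,0.0012,0,0.04]]]'>/dev/null; python3 f.py
```

```text
cradle x,y,z mm [-2.11  0.22  1.13] F [ 4.78 -0.35  0.71] T [-0.09 -0.62 -0.05] yaw 1.9797
```

Converted, 0.0007 m / 0.6 = 0.0012, 0.0003 m / 0.6 = 0.0005.

```bash
python3 drive.py '[[[0.0012,0,0.0005,0,0.04],[0.0012,0,0.0005,0,0.04],[0.0012,0,0.0005,0,0.04]]]'>/dev/null; python3 f.py; python3 drive.py '[[[0,0,0.0008,0,0.04],[0,0,0.0008,0,0.04],[0,0,0.0008,0,0.04]]]'>/dev/null; python3 f.py
```

```text
cradle x,y,z mm [-2.09  0.29  0.7 ] F [-0.68 -0.02 -0.43] T [-0.12  0.08 -0.01] yaw 1.9797
cradle x,y,z mm [-1.74  0.06  0.39] F [-1.05 -1.07 -0.86] T [-0.12  0.09 -0.04] yaw 1.9797
```

Converted, 0.0005 m / 0.6 = 0.0008.

```bash
python3 drive.py '[[[0,0,0.0008,0,0.04],[0,0,0.0008,0,0.04],[0,0,0.0008,0,0.04]]]'>/dev/null; python3 f.py; python3 drive.py '[[[0,0,0.0008,0,0.04],[0,0,0.0008,0,0.04],[0,0,0.0008,0,0.04]]]'>/dev/null; python3 f.py
```

```text
cradle x,y,z mm [-1.68 -0.06  0.18] F [-1.41 -0.01  3.07] T [ 0.04  0.16 -0.19] yaw 1.9797
cradle x,y,z mm [-1.65 -0.17  0.07] F [-2.14  1.45  6.67] T [ 0.24  0.18 -0.32] yaw 1.9794
```

Converted, 0.0005 m / 0.6 = 0.0008.

```bash
python3 drive.py '[[[0,0,0.0008,0,0.04],[0,0,0.0008,0,0.04],[0,0,0.0008,0,0.04]]]'>/dev/null; python3 f.py
```

```text
cradle x,y,z mm [-1.61 -0.26  0.01] F [-0.34  2.86 10.27] T [ 0.54  0.19 -0.4 ] yaw 1.9793
```

Converted, -0.0011 m / 0.6 = -0.0018, -0.0004 m / 0.6 = -0.0007, 0.005 rad / 3.1416 = 0.0016.

```bash
python3 drive.py '[[[0,0,-0.0017,0,0.04],[-0.0007,-0.0007,-0.0018,0.001,0.04],[-0.0013,-0.0007,-0.0018,0.0016,0.04],[-0.0013,-0.0007,-0.0018,0.0016,0.04],[-0.0013,-0.0007,-0.0018,0.0016,0.04]]]'>/dev/null; python3 f.py;python3 drive.py '[[[-0.0005,0,0,0,0.04],[-0.0005,0,0,0,0.04],[-0.0005,0,0,0,0.04]]]'>/dev/null; python3 f.py
```

```text
cradle x,y,z mm [-1.83 -0.07  0.15] F [ 3.36 -4.62  1.93] T [-0.71 -0.46 -0.02] yaw 1.9749
cradle x,y,z mm [-2.15 -0.07  0.19] F [ 3.   -4.25  1.35] T [-0.69 -0.39 -0.07] yaw 1.9749
```

Converted, 0.0003 m / 0.6 = 0.0005, -0.0002 m / 0.6 = -0.0003.

```bash
python3 drive.py '[[[-0.0003,0.0005,0,0,0.04],[-0.0003,0.0005,0,0,0.04],[-0.0003,0.0005,0,0,0.04]]]'>/dev/null; python3 f.py;python3 drive.py '[[[0,0,0.001,0,0.04],[0,0,0.001,0,0.04],[0,0,0.001,0,0.04]]]'>/dev/null; python3 f.py
```

```text
cradle x,y,z mm [-2.21 -0.09  0.17] F [ 3.56 -3.17  2.91] T [-0.56 -0.57  0.04] yaw 1.9749
cradle x,y,z mm [-2.21 -0.2   0.05] F [ 4.46 -2.93  6.3 ] T [-0.22 -0.67 -0.05] yaw 1.9748
```

Converted, 0.0006 m / 0.6 = 0.001, 0.0001 m / 0.6 = 0.0002.

```bash
python3 drive.py '[[[0,0.0002,0.001,0,0.04],[0,0.0002,0.001,0,0.04],[0,0.0002,0.001,0,0.04],[0,0.0002,0.001,0,0.04]]]'>/dev/null; python3 f.py;python3 f.py
```

```text
cradle x,y,z mm [-2.22 -0.27 -0.08] F [ 4.54  0.16 10.99] T [ 0.1 -0.7 -0. ] yaw 1.975
cradle x,y,z mm [-2.22 -0.27 -0.08] F [ 4.54  0.16 10.99] T [ 0.1 -0.7 -0. ] yaw 1.975
```

```bash
for i in 1 2 3; do python3 drive.py '[[[0,0,0,0,0.04],[0,0,0,0,0.04]]]'>/dev/null; python3 f.py; done
python3 - <<'E'
from h import *
a=r.get_image("side")["img"]; w=r.get_image("wrist")["img"]
cv2.imwrite("pics/c6.png",np.hstack([cv2.resize(a[190:300,280:380],(400,440),interpolation=cv2.INTER_CUBIC),cv2.resize(w[:,120:520],(400,440))[:, :]]))
E
```

```text
cradle x,y,z mm [-2.22 -0.27 -0.08] F [ 4.97  1.18 10.85] T [ 0.15 -0.67 -0.04] yaw 1.975
cradle x,y,z mm [-2.2  -0.28 -0.09] F [ 5.29  0.52 11.01] T [ 0.12 -0.69  0.07] yaw 1.975
cradle x,y,z mm [-2.2  -0.28 -0.07] F [5.47 0.89 9.75] T [ 0.1  -0.7  -0.03] yaw 1.975
```

View pics/c6.png

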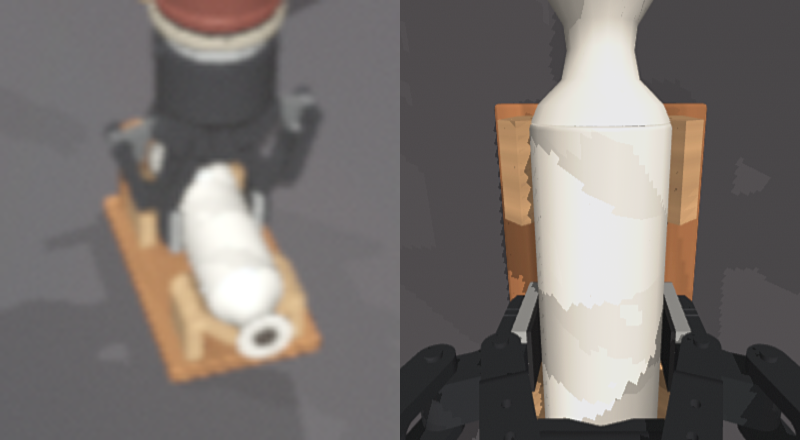

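The vase is seated with its shoulder at the V-block's open end and its foot on the stop plate. The push is steady at about 10.5 N down and about 0.8 N sideways, so I'm handing it in.

```bash
python3 -c "
from bench import r
print(r.finish_job())"
```

```text
the job is handed in; nothing more can be done
None
```

The vase lies seated in the V cradle with its foot against the stop plate and its neck out of the open end, held with about 10.5 N straight down and under 1.2 N sideways, and the job is handed in (no verdict was returned).

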